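# Earth, wake and test a battery pack

### The job

Wake and test the battery pack, working lightly with the fingertips: first touch the round steel earthing plate so that it visibly gives, for about half a second, and let it go; then push the key on the pack's own board well in so that it stays down; last, push the big round key on the tester well in so that it stays down. Keep to this order, leave the tester's two smaller square keys alone, and do not lift, shove or tip the pack or anything else on the bench.

Things in the scene. Friction and masses are not known exactly. Their poses are not given: they have to be found in the camera images.
- earth_plate (a joint): travel of the earthing plate in m: 0 up, 0.012 fully down. A spring lifts it again: it starts to give at about 1.5 N, then needs 1.1 N more per mm. Down 2 mm or more (4 N) counts as touched.
- earth_plate_top (a point): centre of the top face of the earthing plate, a level round steel disc 48 mm across, 51 mm above the bench when up, on a fixed grey block 76 x 76 mm, 28 mm high; z up. It moves down with the plate. The block stands either left or right of the tester.
- pack: loose battery pack, 0.4 to 0.75 kg: eight amber-wrapped cells lying in two layers, 65 mm (its x, along the cells) x 74 mm (y), 37 mm high; on top a dark green circuit board (top at 39 mm) with flat black chips to 42 mm and a white connector to 46 mm near its -y edge. Origin under its centre, z up. It stands left or right of the tester, with the earthing plate on the other side.
- wake_key (a joint): travel of the plunger under the pack's key in m: 0 out, 0.005 fully in. It goes straight down, needs 4 to 4.5 N, and stays where it is left; its soft cap gives another 2 mm while pushed (2.5 N per mm) and springs back. In by 3 mm or more counts as pushed: the cap's top is then pushed about 5 mm; fully in, about 7 mm.
- wake_key_top (a point): centre of the top of the pack's key, a round black cap 16 mm across in a steel housing 20 x 20 mm on the pack's board, at x -4 mm, y +16 mm in the pack's frame; top 56 mm above the bench when out, housing top 45 mm. It moves with the key.
- tester: fixed grey pack tester, 240 mm wide (its y), x from -60 mm (front, robot side) to +65 mm; level key deck 45 mm high, rear hood 70 mm high from x = +35 mm on, two brass posts to 82 mm. Origin at bench level, midway across, 60 mm behind the front; z up. Three black keys stand in a row on the deck, 75 mm apart at x = -20 mm; which is in which place varies.
- test_key (a joint): travel of the plunger under the big round tester key in m: 0 out, 0.005 fully in. It goes straight down, needs 4 to 4.5 N, and stays where it is left; its soft cap gives another 2 mm while pushed (2.5 N per mm) and springs back. In by 3 mm or more counts as pushed: the cap's top is then pushed about 5 mm; fully in, about 7 mm.
- test_key_top (a point): centre of the top of the big round tester key, a black cap 28 mm across, top 64 mm above the bench when out, in a plastic housing 36 x 36 mm whose top is 51 mm above the bench. It moves with the key.
- side_key_a (a joint): travel in m of one small square tester key (same mechanism): to be left alone.
- side_key_a_top (a point): centre of the top of that small square key, 15 x 15 mm, 64 mm above the bench
- side_key_b (a joint): travel in m of the other small square tester key (same mechanism): to be left alone.
- side_key_b_top (a point): centre of the top of that small square key, 15 x 15 mm, 64 mm above the bench
- cell_a: bystander: loose cell standing on end, 18 mm across, 62 mm high; origin under its centre
- cell_b: bystander: another loose cell standing on end, 18 mm across, 62 mm high; origin under its centre
- tape: bystander: roll of amber tape lying flat, 64 mm across, 19 mm high; origin under its centre
- spool: bystander: steel spool lying flat, 68 mm across, 16 mm high; origin under its centre
- flux: bystander: white bottle, 42 mm across, 85 mm high; origin under its centre
- cup: bystander: open aluminium cup, 64 mm across, 45 mm high; origin under its centre
- driver: bystander: screwdriver lying behind the tester
- spare_board: bystander: spare circuit board lying flat, 56 x 46 mm, 10 mm high; origin under its centre
Mind the look-alikes: they are no part of the job. Leave any blue look-alike of the part that bears earth_plate alone.

How it is judged:
By the outcome, as a careful person would: the job done as asked, in the order asked, and still so for the second after the job is handed in, with the robot touching nothing.
It also fails if it takes over 48 s, if anything falls off the work surface, if the arm or the gripper's body presses on something with over 40 N, if the wrist force passes 120 N, or if a joint passes its speed limit or range.

### The arm

A 6-joint arm with a two-finger parallel gripper is mounted at the origin on the work surface. World frame = base frame: x ahead of the robot, y to its left, z up, the work surface at z = 0. Lengths are in m, angles in rad, forces in N, time in s.
With the tool pointing down it reaches from about 0.35 to 0.8 m from the base axis. Payload 7.3 kg.
Tool frame: the origin (TCP) lies midway between the tips of the shut fingers; the grasp point (between the pads) lies 19 mm behind it (manip.hold_point_z is the distance from the TCP to the grasp point, in m); z points along the fingers, y is the line along which they close (so a half turn about z gives the same grasp; the last joint's range is limited). The gripper opens to 85 mm and grips with 20 to 120 N. Pads are 22 mm wide; open, the fingers measure 114 mm over their backs; the gripper's body (76 mm by 85 mm) begins 54 mm behind the grasp point. The pads swing forward as they close: fully open they stand 13 mm farther back than shut.
Start: joints at [-1.393, 0.342, 1.524, -0, 1.275, -0.146], TCP at [0.167, -0.498, 0.209] pointing down, gripper open.
Joint ranges: [-2.53, 2.53], [-0.77, 2.02], [0.04, 2.7], [-1, 4.14], [0.28, 2.66], [-3.11, 3.11]. Speed limits (rad/s): [2.57, 2.57, 3.14, 3.14, 3.14, 3.14].

### API

Orientations are given as a unit quaternion [w, x, y, z].
In Python, from bench import monitor, optics, close_job, manip gives the robot as it stands.
- The arm moves only by the tool arm_command, never from a script. Its argument "rows" is text: rows parted by semicolons, each of 6 numbers parted by spaces: the shift along the tool's x, y, z each as a share of 0.75 m, from -1 to 1, then the turn, a rotation vector about the tool's x, y, z each as a share of 45 degrees, from -1 to 1. A call has 1 to 10 rows; each row shifts and turns the commanded pose from where the row before left it, along the tool's axes as they then stand; what a row does not reach is not made up. A row lasts 1/8 s, in which the tool goes at most 62.5 mm and 10.7 degrees, less where a joint would pass 70% of its speed; a pose out of reach is approached as far as the arm can. A call with a number of a shift or a turn outside -1 to 1 is refused whole. A call with a gripper value outside its range is refused whole. "grip" is the opening, from 0 (shut) to 1 (fully open), set as the call begins (left out, the last holds). The fingers move at their own pace and stop on an object; "grip_force" is the grip in N (left out, the last holds). Time passes only in rows, so rows that do not move let the fingers close. It gives the time, the measured TCP pose, the force, the opening and the grip force at its end, in the units of the state.
- monitor.observe(): the state, without advancing time (a new reading comes with each control period).
- optics.camera(name): name is "scene" or "top"; returns a dict with "frame" (420x560x3 uint8, red, green, blue), "K" (3x3 intrinsics, pixels), "distortion" ([k1, k2, p1, p2, k3] as OpenCV has them; the pictures are not rectified), "xyz" and "orientation" of the camera in the world. Camera axes: x right, y up, looking along -z (the intrinsics and any distortion apply to the point x, -y, -z); pixel columns grow to the right and rows downward; lengths in m; the calibration is good to about 2 mm. A picture is of the moment at which its call begins. There is no depth.
- close_job(): hands the job in; it is judged then, once.
The state is a dict: "time": time; "joints": joint angles; "joint_vel": joint speeds; "effort": joint torques, N m; "tool_pos": TCP position; "tool_rot": TCP orientation; "force": force on the tool from outside, world axes, zero at the start; "torque": the same for the moment, N m; "grip_width": opening from 0.0 (shut) to 1.0 (fully open); "gripper_force": force on a finger pad.
Only numpy, scipy, OpenCV 4.12 (cv2) and the standard library are available. Lean on these libraries where they do the work, as an engineer would, in place of code of your own. Each camera call takes 0.05 s, during which the arm holds its last target. There are 200 camera calls.

## Working session

There is one attempt and no reset: what is moved stays moved. The work goes in short steps, Python scripts to look and compute and a tool call to move; the robot and the scene stay as the last step left them, time stands still between calls to the robot, and variables do not carry over. Pictures are saved under pics/ and viewed, at most 10 in all, crops included, and the job is handed in when it is done.

Besides the shell and the picture viewer there is one more tool, called after "Emit:" as name(argument=value, ...) on one line, values as JSON. arm_command: Moves the arm, as the interface text tells. Shift numbers are shares of 0.75 m and turn numbers shares of 45 degrees, none past 1 either way. Its arguments: {"type":"object","properties":{"rows":{"type":"string"},"grip":{"type":"number"},"grip_force":{"type":"number"}},"required":["rows"]}

```bash
mkdir -p pics; cat > h.py <<'E'
import numpy as np, cv2
from scipy.spatial.transform import Rotation as R
from bench import monitor, optics, close_job, manip
def rot(q): return R.from_quat([q[1],q[2],q[3],q[0]]).as_matrix()
def ray(c,u,v):
    p=cv2.undistortPoints(np.array([[[u,v]]],float),np.array(c["K"]),np.array(c["distortion"]))[0,0]
    return np.array(c["xyz"]), rot(c["orientation"])@np.array([p[0],-p[1],-1.])
def plane(c,u,v,z):
    o,d=ray(c,u,v); return o+d*(z-o[2])/d[2]
def proj(c,P):
    q=rot(c["orientation"]).T@(np.array(P,float)-np.array(c["xyz"])); q=q*[1,-1,-1]
    return cv2.projectPoints(q.reshape(1,1,3),np.zeros(3),np.zeros(3),np.array(c["K"]),np.array(c["distortion"]))[0].ravel()
def grab(n,f=None):
    c=optics.camera(n)
    if f: cv2.imwrite("pics/"+f,cv2.cvtColor(c["frame"],cv2.COLOR_RGB2BGR))
    return c
E
python3 - <<'E'
from h import *
import pickle
a=grab("top","top0.png");b=grab("scene","scene0.png")
pickle.dump((a,b),open("c0.pkl","wb"))
for c in(a,b): print(c["xyz"],c["orientation"],c["K"],c["distortion"])
print(monitor.observe())
E
```

```text
[ 0.40276236 -0.02585025  1.2639768 ] [-0.69646393 -0.05543576  0.04491583  0.71403602] [[537.4985432    0.         283.01654006]
 [  0.         537.4985432  204.27315233]
 [  0.           0.           1.        ]] [-0.08185114  0.          0.          0.          0.        ]
[0.89403896 0.56176738 0.67126535] [0.22711058 0.09630679 0.39214098 0.88621174] [[392.34166345   0.         279.77201973]
 [  0.         392.34166345 207.64438561]
 [  0.           0.           1.        ]] [0.00956219 0.         0.         0.         0.        ]
{'time': 0.1, 'joints': array([-1.39299613e+00,  3.42636479e-01,  1.52494611e+00, -2.93504105e-06,
        1.27540048e+00, -1.46023376e-01]), 'joint_vel': array([-3.36650707e-04, -1.38062883e-03, -1.26816376e-03, -4.03015420e-04,
       -8.30781029e-05, -1.07442179e-03]), 'effort': array([ 2.20076756e-03, -4.34447157e+01, -2.46490341e+01, -1.42524605e-04,
        4.69522696e-03,  1.03057710e-05]), 'tool_pos': array([ 0.16698881, -0.49731299,  0.20839549]), 'tool_rot': array([-6.95097840e-04,  9.86920590e-01,  1.61205665e-01, -1.24487666e-05]), 'force': array([-0.00665462, -0.71313817,  0.6358256 ]), 'torque': array([-0.00530644, -0.06801838,  0.02239559]), 'gripper_force': 0.0, 'grip_width': 0.9981688696342098}
```

View pics/top0.png

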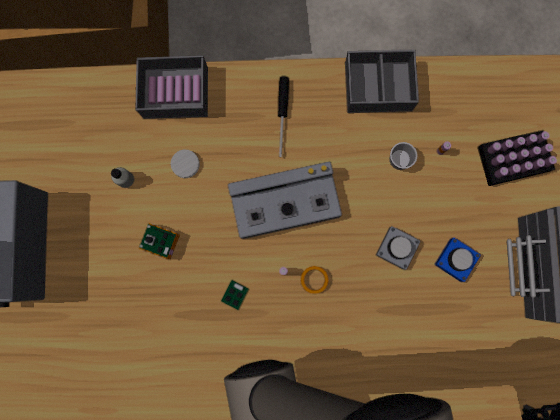

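View pics/scene0.png

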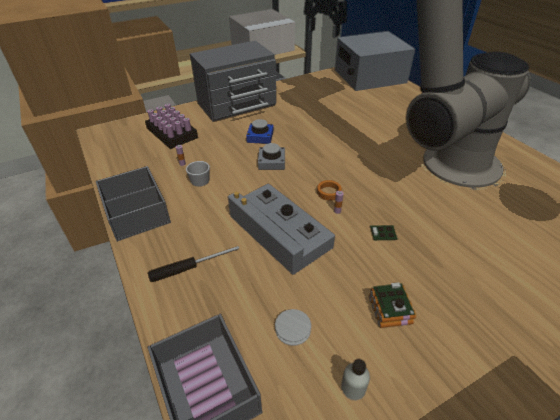

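Top view: the earth plate candidates are the grey block (400,247) and the blue look-alike (461,260). The grey one fits the description. The pack is at (159,241), the spare board at (235,294). The tester keys are at (255,216), (287,209) and (320,202), and the middle one looks big and round. I'll confirm these in one enlarged crop.

```bash
python3 - <<'E'
from h import *
import pickle
a,b=pickle.load(open("c0.pkl","rb"))
def crop(c,u,v,w,h,W,H):
    return cv2.resize(c["frame"][v-h//2:v+h//2,u-w//2:u+w//2],(W,H),interpolation=cv2.INTER_CUBIC)
T=np.hstack([crop(a,160,241,50,50,400,300*4//3)[:,:],crop(a,400,247,50,50,400,400)])
T=cv2.resize(T,(600,300))
B=np.hstack([crop(a,287,208,100,50,600,300)])
L=np.vstack([T,B])
S=np.vstack([crop(b,394,302,50,75,200,300),crop(b,288,211,66,100,200,300)])
M=np.hstack([L,S]); cv2.imwrite("pics/crop1.png",cv2.cvtColor(np.clip(M.astype(float)*1.5,0,255).astype(np.uint8),cv2.COLOR_RGB2BGR))
# rough
for n,u,v,z in[("plate",400,247,.051),("wake",149,238,.056),("test",287,209,.064)]: print(n,plane(a,u,v,z))
for n,u,v,z in[("plate",271,150,.051),("wake",399,303,.056),("test",287,210,.064)]: print(n,plane(b,u,v,z))
E
```

```text
plate [ 0.472211   -0.27138701  0.051     ]
wake [0.50629414 0.29638048 0.056     ]
test [ 0.56359935 -0.0187145   0.064     ]
plate [ 0.48008047 -0.25968662  0.051     ]
wake [0.50855229 0.30053656 0.056     ]
test [ 0.56910811 -0.01012273  0.064     ]
```

View pics/crop1.png

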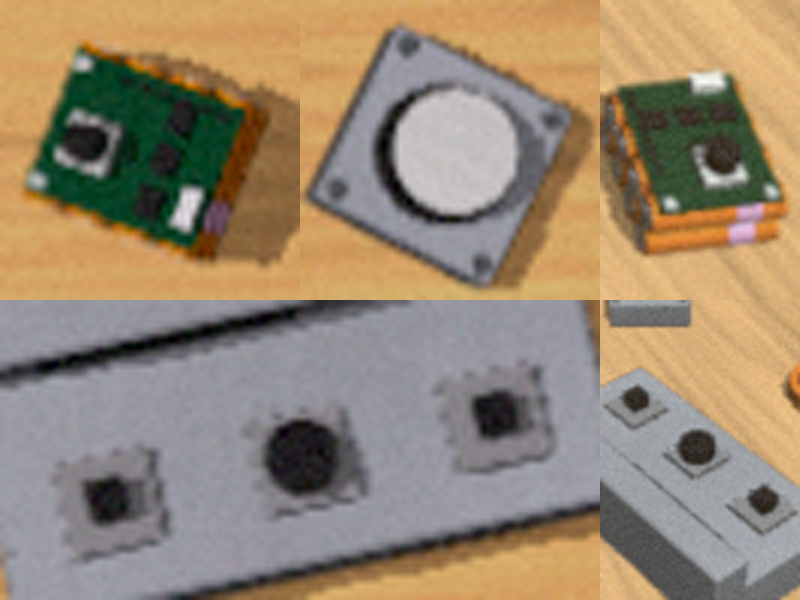

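The crop confirms it. The pack's key is the black cap in the steel housing, top view (149,239). The grey block's disc is at (401,247). The big round tester key is in the middle at (287,209), with square keys on both sides. Next I'll measure more finely.

```bash
python3 - <<'E'
from h import *
import pickle
a,b=pickle.load(open("c0.pkl","rb"))
def blob(c,u,v,r,f):
    g=cv2.cvtColor(c["frame"],cv2.COLOR_RGB2GRAY).astype(int); hs=cv2.cvtColor(c["frame"],cv2.COLOR_RGB2HSV).astype(int)
    m=f(g,hs).astype(np.uint8); k=np.zeros_like(m); cv2.circle(k,(u,v),r,1,-1); m&=k
    n,l,s,ce=cv2.connectedComponentsWithStats(m,connectivity=4); i=1+np.argmax(s[1:,4]); return ce[i],s[i]
dark=lambda g,h:(g<45)
for n,A,B,z in[("plate",(401,247,13),(271,150,11),.051),("wake",(149,239,6),(399,303,6),.056),("test",(287,209,8),(287,210,10),.064)]:
    for c,q in((a,A),(b,B)):
        if n=="plate":
            f=(lambda g,h:(g>140)&(h[...,1]<60)) if c is a else (lambda g,h:(g>110)&(h[...,1]<50))
        elif n=="wake": f=lambda g,h:(g<50)&(h[...,2]<52)
        else: f=dark
        p,s=blob(c,*q,f); print(n,p.round(1),s,plane(c,*p,z).round(4))
# robust refs: tester outline yaw, pack board mask
h=cv2.cvtColor(a["frame"],cv2.COLOR_RGB2HSV)
m=((h[...,0]>45)&(h[...,0]<90)&(h[...,1]>80)).astype(np.uint8); m[:200]=0;m[:, 200:]=0;m[280:]=0;m[:,:120]=0
m=cv2.morphologyEx(m,cv2.MORPH_CLOSE,np.ones((7,7)))
print(cv2.minAreaRect(cv2.findNonZero(m)))
# print gray patches in scene
g=cv2.cvtColor(b["frame"],cv2.COLOR_RGB2GRAY)
print(g[142:166,256:288:1]); print(g[292:314,386:412])
E
```

```text
Traceback (most recent call last):
ValueError: attempt to get argmax of an empty sequence
```

Emit:
arm_command(rows="0.06 -0.02 0 0 0 0;0.06 -0.02 0 0 0 0;0.06 -0.02 0 0 0 0;0.06 -0.02 0 0 0 0;0.06 -0.02 0 0 0 0;0.06 -0.02 0.02 0 0 0;0.06 -0.02 0.03 0 0 0;0.06 -0.02 0.03 0 0 0;0 0 0 0 0 0;0 0 0 0 0 0", grip=0)

```text
time: 1.35
tool_pos: [0.4699, -0.2695, 0.1489]
tool_rot: [0.0, 0.987, 0.161, -0.0]
force: [-0.1, 0.1, 0.1]
grip_width: -0.002
gripper_force: 0.0
```

```bash
python3 - <<'E'
from h import *
import pickle
a,b=pickle.load(open("c0.pkl","rb"))
b2=grab("scene");a2=grab("top");pickle.dump((a2,b2),open("c1.pkl","wb"))
s=monitor.observe();print(s["tool_pos"],rot(s["tool_rot"]).round(3).tolist(),s["force"],s["grip_width"],s["time"])
P=s["tool_pos"];print(proj(a,P),proj(b,P))
V=[cv2.resize(i[y:y+100,x:x+133],(400,300),interpolation=cv2.INTER_CUBIC) for i,x,y in((a["frame"],94,190),(b["frame"],333,252),(a2["frame"],340,190),(b2["frame"],205,90))]
M=np.vstack([np.hstack(V[:2]),np.hstack(V[2:])])
cv2.imwrite("pics/m2.png",cv2.cvtColor(np.clip(M*1.5,0,255).astype(np.uint8),cv2.COLOR_RGB2BGR))
def com(c,u,v,r,inv):
    g=cv2.cvtColor(c["frame"],cv2.COLOR_RGB2GRAY)
    w=g[v-r:v+r+1,u-r:u+r+1]
    t,m=cv2.threshold(w,0,1,cv2.THRESH_OTSU+(cv2.THRESH_BINARY_INV if inv else 0))
    n,l,st,ce=cv2.connectedComponentsWithStats(m,connectivity=4); i=1+np.argmax(st[1:,4]); return ce[i]+[u-r,v-r],st[i],t
for n,A,B,z,inv in[("plate",(401,247,12),(271,150,11),.051,0),("wake",(149,239,6),(399,303,6),.056,1),("test",(287,209,8),(287,210,8),.064,1)]:
    for c,q in((a,A),(b,B)):
        p,st,t=com(c,*q,inv); print(n,p.round(1),st[:],t,plane(c,*p,z).round(4))
E
```

```text
[ 0.469693   -0.27036931  0.14956643] [[0.948, 0.317, 0.001], [0.317, -0.948, -0.001], [0.0, 0.001, -1.0]] [-0.07252219 -0.50231492 -0.47785089] 0.0031292652327159745 1.45
[408.99866145 245.24027139] [271.76467734 115.79283564]
plate [401.4 245.8] [  2   0  23  23 378] 89.0 [ 0.4749 -0.2747  0.051 ]
plate [272.  149.3] [  0   0  23  23 333] 82.0 [ 0.4761 -0.2612  0.051 ]
wake [149.3 239. ] [  0   0  13  13 118] 53.0 [0.5039 0.2958 0.056 ]
wake [399.4 301.4] [  0   0  13  11 119] 72.0 [0.5054 0.2982 0.056 ]
test [287.2 208.8] [  2   2  13  13 132] 52.0 [ 0.5641 -0.0191  0.064 ]
test [286.6 209.9] [  2   2  12  12 116] 64.0 [ 0.5697 -0.0108  0.064 ]
```

View pics/m2.png

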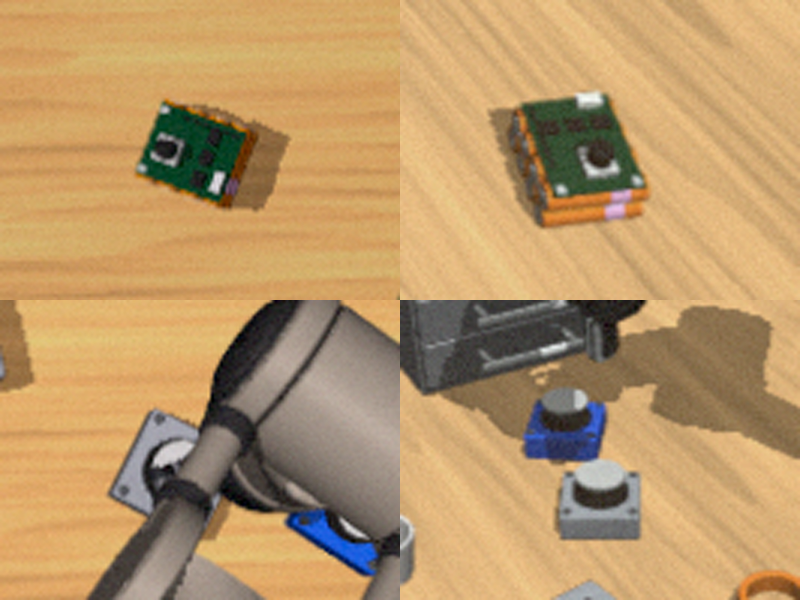

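Bottom left: the arm hides the plate from the top camera. Bottom right: in the scene view the fingertips end at about (271,109) and the plate's disc is at (272,149). The two cameras differ by up to 13 mm, so I'll check both calibrations against the known robot TCP and known geometry.

```bash
python3 - <<'E'
from h import *
import pickle
a,b=pickle.load(open("c0.pkl","rb"));a2,b2=pickle.load(open("c1.pkl","rb"))
for c,u,v in((a,400,247),(b,272,149)):print(proj(c,plane(c,u,v,.05)))
def tri(p,q):
    o1,d1=ray(a,*p);o2,d2=ray(b,*q);d1/=np.linalg.norm(d1);d2/=np.linalg.norm(d2)
    A=np.stack([d1,-d2],1);t=np.linalg.lstsq(A,o2-o1,rcond=None)[0];x,y=o1+d1*t[0],o2+d2*t[1];return ((x+y)/2).round(4),np.linalg.norm(x-y).round(4)
for p,q in(((400.8,247),(272,149.3)),((149.3,239),(399.6,302.5)),((287.3,209),(286.6,209.9)),((255.5,216.3),(309.5,227.7)),((320,202),(266.5,194))):print(tri(p,q))
P=np.array([.4697,-.2704,.1496])
print("scene proj of TCP and 30mm up",proj(b,P),proj(b,P+[0,0,.03]))
for n,X in(("plate",[.4735,-.2725,.051]),("test",[.5641,-.0191,.064]),("wake",[.5039,.2958,.056])):print(n,proj(b,X))
i=b2["frame"][60:180,192:352];i=cv2.resize(i,(800,600),interpolation=cv2.INTER_CUBIC)
for X in(P,[.4735,-.2725,.051]):
    u,v=proj(b,X);cv2.drawMarker(i,(int((u-192+.5)*5),int((v-60+.5)*5)),(255,0,0),0,16,1)
cv2.imwrite("pics/m3.png",cv2.cvtColor(np.clip(i*1.6,0,255).astype(np.uint8),cv2.COLOR_RGB2BGR))
E
```

```text
[400. 247.]
[272. 149.]
(array([ 0.4713, -0.2741,  0.0423]), np.float64(0.0032))
(array([0.504 , 0.2976, 0.0507]), np.float64(0.0013))
(array([ 0.5648, -0.0194,  0.0549]), np.float64(0.0001))
(array([0.5492, 0.0539, 0.0538]), np.float64(0.0022))
(array([ 0.5791, -0.0941,  0.0536]), np.float64(0.0001))
scene proj of TCP and 30mm up [271.75669685 115.77706877] [271.51142392 105.42732968]
plate [270.96147848 147.11598305]
test [286.98562748 206.968887  ]
wake [399.20963062 300.03645055]
```

View pics/m3.png

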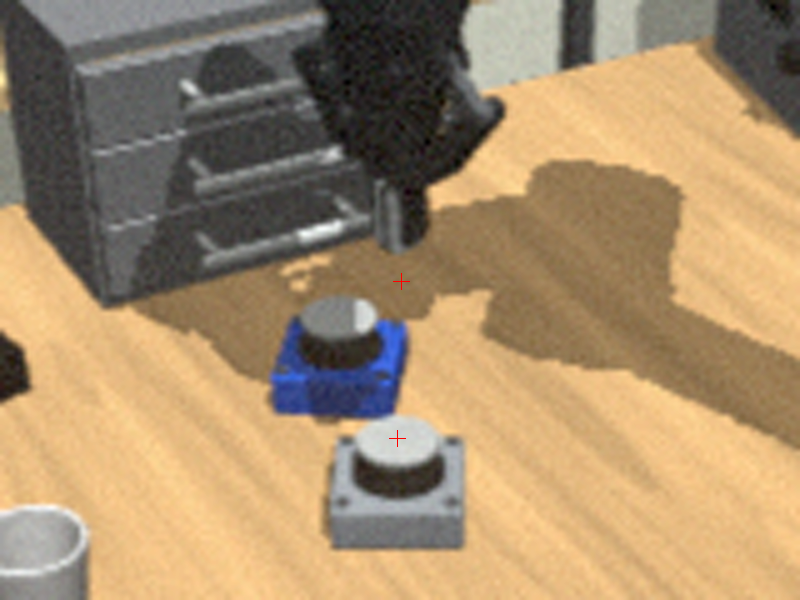

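The projected plate point falls on the disc, so the top-camera estimate holds. The fingertips look about 6 px higher than the projected TCP, so I'll come down partway and check the offset close to the plate.

Emit:
arm_command(rows="0.003 0.004 0.02 0 0 0;0 0 0.02 0 0 0;0 0 0.02 0 0 0;0 0 0.02 0 0 0;0 0 0 0 0 0;0 0 0 0 0 0")

```text
time: 2.2
tool_pos: [0.4735, -0.2717, 0.0892]
tool_rot: [0.0, 0.987, 0.161, 0.0]
force: [-0.0, -0.6, 0.3]
grip_width: -0.005
gripper_force: 0.0
```

```bash
python3 - <<'E'
from h import *
import pickle
b2=grab("scene");a2=grab("top");pickle.dump((a2,b2),open("c2.pkl","wb"))
s=monitor.observe();P=s["tool_pos"];print(P,s["force"],s["time"])
i=b2["frame"][80:170,212:332];i=cv2.resize(i,(800,600),interpolation=cv2.INTER_CUBIC);k=800/120
for X in(P,[.473,-.2725,.051]):
    u,v=proj(b2,X);print(u,v);cv2.drawMarker(i,(int((u-212+.5)*k),int((v-80+.5)*k)),(255,0,0),0,16,1)
cv2.imwrite("pics/m4.png",cv2.cvtColor(np.clip(i*1.6,0,255).astype(np.uint8),cv2.COLOR_RGB2BGR))
E
```

```text
[ 0.47365592 -0.27180898  0.08958301] [ 0.40595995 -1.05999166  0.73664193] 2.3
270.71095096896056 135.44910006864836
271.11837017660065 147.06759899340113
```

View pics/m4.png

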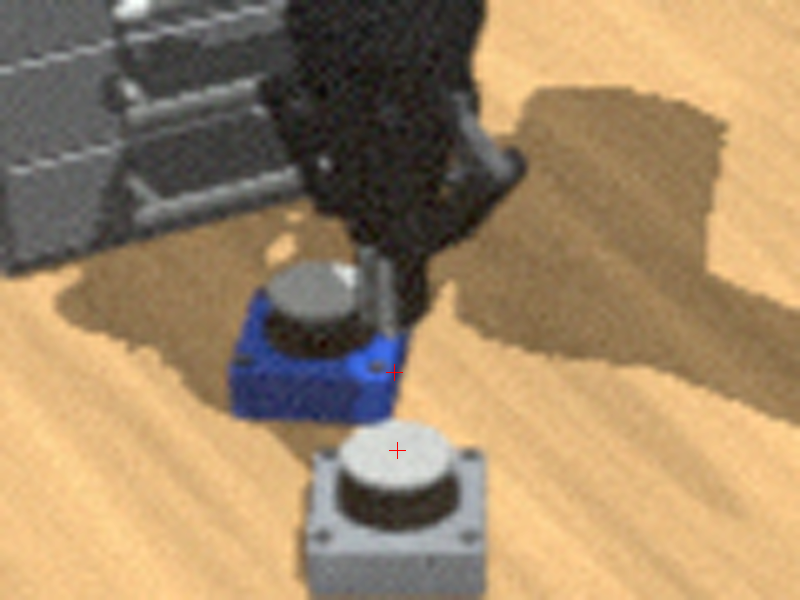

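The tips appear about 6 px above the projected TCP, which means roughly 16 mm of height. I'll feel for contact in small steps with force checks.

Emit:
arm_command(rows="0 0 0.022 0 0 0;0 0 0.022 0 0 0;0 0 0 0 0 0;0 0 0 0 0 0")

```text
time: 2.8
tool_pos: [0.4737, -0.2719, 0.0568]
tool_rot: [0.001, 0.987, 0.161, 0.0]
force: [0.3, -0.1, 0.2]
grip_width: 0.005
gripper_force: 0.0
```

Emit:
arm_command(rows="0 0 0.004 0 0 0;0 0 0 0 0 0")

```text
time: 3.05
tool_pos: [0.4733, -0.2716, 0.0532]
tool_rot: [0.0, 0.987, 0.161, 0.0]
force: [0.7, 0.2, -0.6]
grip_width: -0.003
gripper_force: 0.0
```

Emit:
arm_command(rows="0 0 0.002 0 0 0;0 0 0 0 0 0")

```text
time: 3.3
tool_pos: [0.4732, -0.2716, 0.0515]
tool_rot: [0.0, 0.987, 0.161, -0.0]
force: [0.8, -0.3, 0.2]
grip_width: 0.003
gripper_force: 0.0
```

Emit:
arm_command(rows="0 0 0.002 0 0 0;0 0 0 0 0 0")

```text
time: 3.55
tool_pos: [0.4732, -0.2715, 0.0499]
tool_rot: [-0.0, 0.987, 0.161, -0.0]
force: [0.6, -0.2, -0.1]
grip_width: -0.001
gripper_force: 0.0
```

```bash
python3 - <<'E'
from h import *
b2=grab("scene")
s=monitor.observe();P=s["tool_pos"];print(P,s["force"],s["time"])
i=b2["frame"][80:170,212:332];i=cv2.resize(i,(800,600),interpolation=cv2.INTER_CUBIC)
cv2.imwrite("pics/m5.png",cv2.cvtColor(np.clip(i*1.6,0,255).astype(np.uint8),cv2.COLOR_RGB2BGR))
E
```

```text
[ 0.4732     -0.27154397  0.04990507] [-0.21613464  0.0115282   1.34455936] 3.6
```

View pics/m5.png

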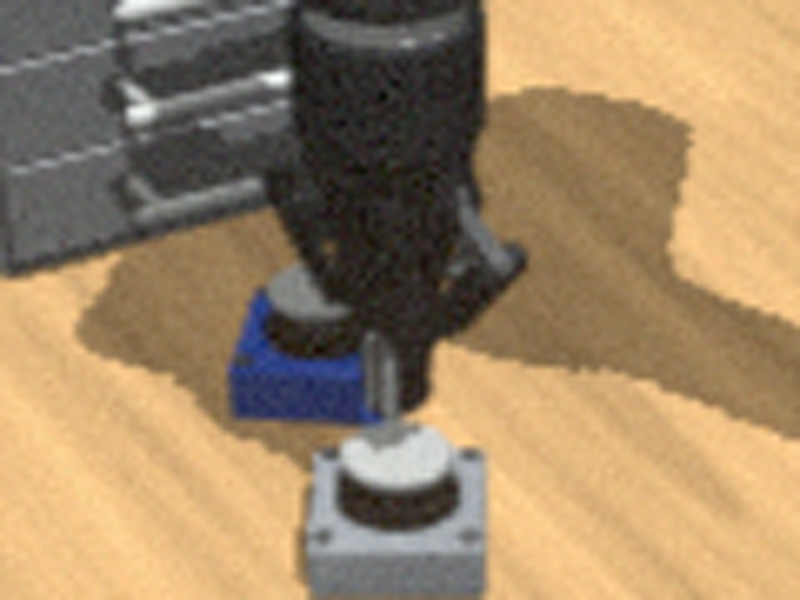

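The tips (395,418) sit above the disc centre (397,450), and their shadow on the disc at (388,436) matches a gap of about 15 mm directly over the centre. So the real tips are about 15 mm higher than the reported TCP. I'll keep descending carefully.

Emit:
arm_command(rows="0 0 0.006 0 0 0;0 0 0.006 0 0 0;0 0 0 0 0 0")

```text
time: 3.98
tool_pos: [0.4729, -0.2713, 0.0404]
tool_rot: [-0.0, 0.987, 0.161, -0.0]
force: [0.1, -0.1, 0.9]
grip_width: 0.003
gripper_force: 0.0
```

Emit:
arm_command(rows="0 0 0.002 0 0 0;0 0 0 0 0 0")

```text
time: 4.22
tool_pos: [0.4732, -0.2716, 0.0394]
tool_rot: [0.0, 0.987, 0.161, -0.0]
force: [0.0, -0.4, 0.0]
grip_width: -0.001
gripper_force: 0.0
```

Emit:
arm_command(rows="0 0 0.002 0 0 0;0 0 0 0 0 0")

```text
time: 4.47
tool_pos: [0.4732, -0.2716, 0.0379]
tool_rot: [0.0, 0.987, 0.161, -0.0]
force: [-0.8, 0.5, 0.2]
grip_width: 0.001
gripper_force: 0.0
```

Emit:
arm_command(rows="0 0 0.0015 0 0 0;0 0 0 0 0 0")

```text
time: 4.72
tool_pos: [0.4732, -0.2715, 0.0368]
tool_rot: [-0.0, 0.987, 0.161, -0.0]
force: [-0.3, 0.9, 0.3]
grip_width: 0.001
gripper_force: 0.0
```

Emit:
arm_command(rows="0 0 0.0015 0 0 0;0 0 0 0 0 0")

```text
time: 4.97
tool_pos: [0.4732, -0.2715, 0.0357]
tool_rot: [-0.0, 0.987, 0.161, -0.0]
force: [0.2, -0.0, 0.6]
grip_width: 0.002
gripper_force: 0.0
```

Emit:
arm_command(rows="0 0 0.0015 0 0 0;0 0 0 0 0 0")

```text
time: 5.22
tool_pos: [0.4732, -0.2715, 0.0345]
tool_rot: [-0.0, 0.987, 0.161, -0.0]
force: [-0.1, 0.7, -0.1]
grip_width: -0.0
gripper_force: 0.0
```

Emit:
arm_command(rows="0 0 0.0015 0 0 0;0 0 0 0 0 0")

```text
time: 5.48
tool_pos: [0.4732, -0.2715, 0.0334]
tool_rot: [-0.0, 0.987, 0.161, -0.0]
force: [-0.2, 0.3, -0.6]
grip_width: 0.003
gripper_force: 0.0
```

Emit:
arm_command(rows="0 0 0.0015 0 0 0;0 0 0 0 0 0")

```text
time: 5.72
tool_pos: [0.4732, -0.2716, 0.0323]
tool_rot: [-0.0, 0.987, 0.161, -0.0]
force: [-0.6, 0.7, 0.8]
grip_width: 0.001
gripper_force: 0.0
```

Emit:
arm_command(rows="0 0 0.0015 0 0 0;0 0 0 0 0 0")

```text
time: 5.98
tool_pos: [0.4732, -0.2715, 0.0312]
tool_rot: [-0.0, 0.987, 0.161, -0.0]
force: [0.5, 0.5, 0.3]
grip_width: 0.001
gripper_force: 0.0
```

```bash
python3 - <<'E'
from h import *
b2=grab("scene")
s=monitor.observe();P=s["tool_pos"];print(P,s["force"],s["time"])
i=b2["frame"][110:170,232:312];i=cv2.resize(i,(800,600),interpolation=cv2.INTER_CUBIC)
cv2.imwrite("pics/m6.png",cv2.cvtColor(np.clip(i*1.8,0,255).astype(np.uint8),cv2.COLOR_RGB2BGR))
E
```

```text
[ 0.47322604 -0.27154315  0.03121001] [ 0.04904916  0.15277534 -0.07696733] 6.025
```

View pics/m6.png

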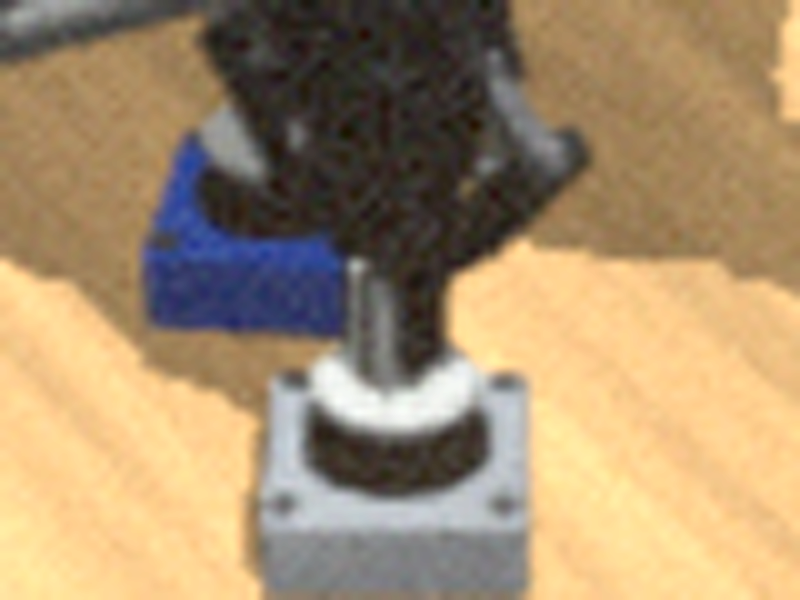

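The tips now appear over the disc centre (390,385), just above the surface. I'll continue in small steps.

Emit:
arm_command(rows="0 0 0.002 0 0 0;0 0 0 0 0 0")

```text
time: 6.28
tool_pos: [0.4732, -0.2715, 0.0296]
tool_rot: [-0.0, 0.987, 0.161, -0.0]
force: [0.3, -0.0, -0.4]
grip_width: -0.002
gripper_force: 0.0
```

Emit:
arm_command(rows="0 0 0.0015 0 0 0;0 0 0 0 0 0")

```text
time: 6.52
tool_pos: [0.4733, -0.2716, 0.0287]
tool_rot: [0.0, 0.987, 0.161, 0.0]
force: [-0.5, -0.4, 2.6]
grip_width: -0.003
gripper_force: 0.7
```

Contact at about 2.6 N, with reported TCP z 0.0287. Now the press itself: 5 mm further, hold about 0.5 s, then release.

Emit:
arm_command(rows="0 0 0.007 0 0 0;0 0 0 0 0 0;0 0 0 0 0 0;0 0 0 0 0 0")

```text
time: 7.02
tool_pos: [0.4735, -0.2718, 0.0238]
tool_rot: [0.0, 0.987, 0.161, 0.0]
force: [-1.0, 0.7, 7.1]
grip_width: -0.003
gripper_force: 3.4
```

Emit:
arm_command(rows="0 0 -0.02 0 0 0;0 0 -0.05 0 0 0;0 0 -0.05 0 0 0;0 0 -0.05 0 0 0;0 0 0 0 0 0;0 0 0 0 0 0")

```text
time: 7.78
tool_pos: [0.4728, -0.2712, 0.1505]
tool_rot: [-0.0, 0.987, 0.161, -0.0]
force: [0.1, 0.1, 0.2]
grip_width: -0.003
gripper_force: 0.0
```

```bash
python3 - <<'E'
from h import *
import pickle
a,b=pickle.load(open("c0.pkl","rb"));s=monitor.observe();P=s["tool_pos"];Rt=rot(s["tool_rot"])
W=plane(a,149.0,239.0,.056);T=plane(a,287.2,208.8,.064)
print(P,manip.hold_point_z,W,T)
for X in(W,T):print((Rt.T@(X-P)/.75).round(4))
E
```

```text
[ 0.47279775 -0.27122383  0.15050671] 0.0187 [0.50401729 0.2963596  0.056     ] [ 0.56404202 -0.01917612  0.064     ]
[ 0.2803 -0.7041  0.1263]
[ 0.2223 -0.2798  0.1154]
```

The plate was pressed about 5 mm (7.1 N) and released. The tips sit about 22 mm above the reported TCP, so contact with the wake key is expected at z≈0.034. Moving over the pack's key.

Emit:
arm_command(rows="0.0281 -0.0705 0 0 0 0;0.0281 -0.0705 0 0 0 0;0.0281 -0.0705 0 0 0 0;0.0281 -0.0705 0 0 0 0;0.0281 -0.0705 0 0 0 0;0.0281 -0.0705 0 0 0 0;0.0281 -0.0705 0 0 0 0;0.0281 -0.0705 0 0 0 0;0.0281 -0.0705 0 0 0 0;0.0281 -0.0705 0 0 0 0")

```text
time: 9.02
tool_pos: [0.5039, 0.2983, 0.1492]
tool_rot: [0.0, 0.987, 0.161, -0.001]
force: [1.1, -0.2, 0.0]
grip_width: -0.004
gripper_force: 0.0
```

Emit:
arm_command(rows="0 0 0.03 0 0 0;0 0 0.03 0 0 0;0 0 0.03 0 0 0;0 0 0.02 0 0 0;0 0 0 0 0 0;0 0 0 0 0 0")

```text
time: 9.78
tool_pos: [0.5052, 0.2969, 0.0688]
tool_rot: [-0.0, 0.987, 0.161, 0.0]
force: [-0.2, -0.2, 0.3]
grip_width: 0.0
gripper_force: 0.0
```

```bash
python3 - <<'E'
from h import *
b2=grab("scene")
s=monitor.observe();P=s["tool_pos"];print(P,s["force"],s["time"])
i=b2["frame"][250:340,340:460];i=cv2.resize(i,(800,600),interpolation=cv2.INTER_CUBIC)
for X in(P+[0,0,.0217],[.505,.2975,.056]):
    u,v=proj(b2,X);cv2.drawMarker(i,(int((u-340+.5)*6.667),int((v-250+.5)*6.667)),(255,0,0),0,16,1)
cv2.imwrite("pics/m7.png",cv2.cvtColor(np.clip(i*1.8,0,255).astype(np.uint8),cv2.COLOR_RGB2BGR))
E
```

```text
[0.50538477 0.29693188 0.06913901] [-0.53710469 -0.74613586 -0.70022132] 9.825
```

View pics/m7.png

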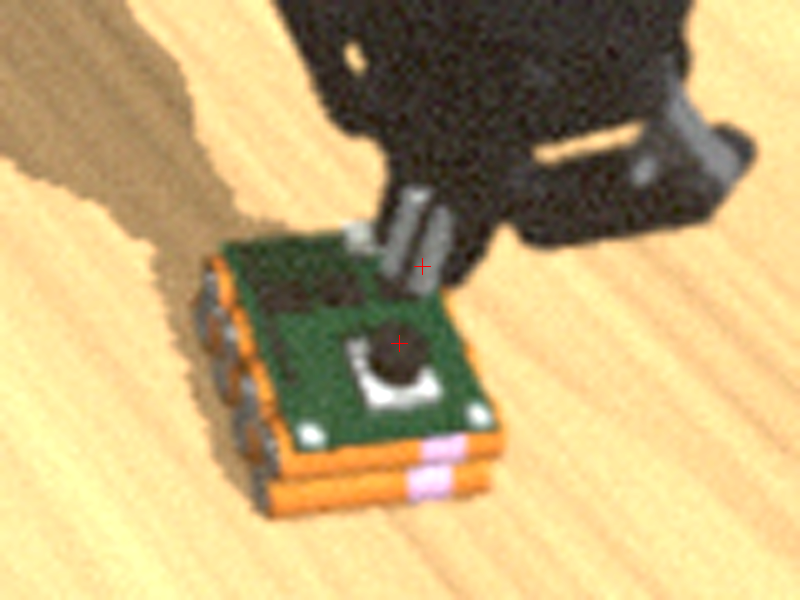

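The marker sits on the cap top (399,343) and the tips are directly above it. Descending.

Emit:
arm_command(rows="0 0 0.02 0 0 0;0 0 0.02 0 0 0;0 0 0 0 0 0;0 0 0 0 0 0")

```text
time: 10.32
tool_pos: [0.5049, 0.2968, 0.0382]
tool_rot: [0.0, 0.987, 0.161, -0.0]
force: [-1.0, 0.3, -0.9]
grip_width: 0.0
gripper_force: 0.0
```

Emit:
arm_command(rows="0 0 0.004 0 0 0;0 0 0 0 0 0")

```text
time: 10.58
tool_pos: [0.5048, 0.2967, 0.0354]
tool_rot: [0.0, 0.987, 0.161, 0.0]
force: [0.5, -0.1, -0.7]
grip_width: -0.001
gripper_force: 0.0
```

Emit:
arm_command(rows="0 0 0.0025 0 0 0;0 0 0 0 0 0")

```text
time: 10.82
tool_pos: [0.5049, 0.2968, 0.0335]
tool_rot: [0.0, 0.987, 0.161, 0.0]
force: [-0.1, -0.5, -0.5]
grip_width: -0.001
gripper_force: 0.3
```

Emit:
arm_command(rows="0 0 0.003 0 0 0;0 0 0 0 0 0")

```text
time: 11.08
tool_pos: [0.505, 0.2968, 0.0314]
tool_rot: [-0.0, 0.987, 0.161, 0.0]
force: [-0.7, -0.7, 3.4]
grip_width: -0.001
gripper_force: 1.7
```

Emit:
arm_command(rows="0 0 0.003 0 0 0;0 0 0 0 0 0")

```text
time: 11.32
tool_pos: [0.505, 0.2968, 0.029]
tool_rot: [-0.0, 0.987, 0.161, 0.0]
force: [0.2, 0.5, 3.7]
grip_width: 0.001
gripper_force: 1.9
```

Emit:
arm_command(rows="0 0 0.0025 0 0 0;0 0 0 0 0 0")

```text
time: 11.58
tool_pos: [0.505, 0.2968, 0.0271]
tool_rot: [-0.0, 0.987, 0.161, 0.0]
force: [1.5, -0.8, 3.9]
grip_width: -0.002
gripper_force: 2.1
```

Emit:
arm_command(rows="0 0 0.0015 0 0 0;0 0 0 0 0 0")

```text
time: 11.82
tool_pos: [0.505, 0.2968, 0.0262]
tool_rot: [-0.0, 0.987, 0.161, 0.0]
force: [-1.1, 0.4, 6.3]
grip_width: 0.002
gripper_force: 3.1
```

The force rose to 6.3 N, so the wake key is at its stop. Lift and move over the tester's big key.

Emit:
arm_command(rows="0 0 -0.02 0 0 0;0 0 -0.05 0 0 0;0 0 -0.05 0 0 0;0 0 -0.045 0 0 0;0 0 0 0 0 0")

```text
time: 12.45
tool_pos: [0.5061, 0.2974, 0.1529]
tool_rot: [-0.001, 0.987, 0.161, 0.003]
force: [-1.0, 0.9, 0.7]
grip_width: -0.0
gripper_force: 0.0
```

Emit:
arm_command(rows="-0.0096 0.0708 0 0 0 0;-0.0096 0.0708 0 0 0 0;-0.0096 0.0708 0 0 0 0;-0.0096 0.0708 0 0 0 0;-0.0096 0.0708 0 0 0 0;-0.0096 0.0708 0 0 0 0;0 0 0 0 0 0;0 0 0.03 0 0 0;0 0 0.03 0 0 0;0 0 0.02 0 0 0")

```text
time: 13.7
tool_pos: [0.564, -0.0179, 0.088]
tool_rot: [-0.001, 0.987, 0.162, -0.001]
force: [-0.2, 0.6, 0.2]
grip_width: -0.003
gripper_force: 0.0
```

```bash
python3 - <<'E'
from h import *
b2=grab("scene")
s=monitor.observe();P=s["tool_pos"];print(P,s["force"],s["time"])
V=[]
for x,y,Q in((240,160,[P+[0,0,.0217],np.array([.565,-.019,.064])]),(350,262,[])):
    i=cv2.resize(b2["frame"][y:y+80,x:x+80],(400,400),interpolation=cv2.INTER_CUBIC)
    for X in Q:
        u,v=proj(b2,X);cv2.drawMarker(i,(int((u-x+.5)*5),int((v-y+.5)*5)),(255,0,0),0,16,1)
    V.append(i)
cv2.imwrite("pics/m8.png",cv2.cvtColor(np.clip(np.hstack(V)*1.7,0,255).astype(np.uint8),cv2.COLOR_RGB2BGR))
E
```

```text
[ 0.56327451 -0.01790008  0.08644967] [-1.22475311 -0.74656113 -1.28133282] 13.75
```

View pics/m8.png

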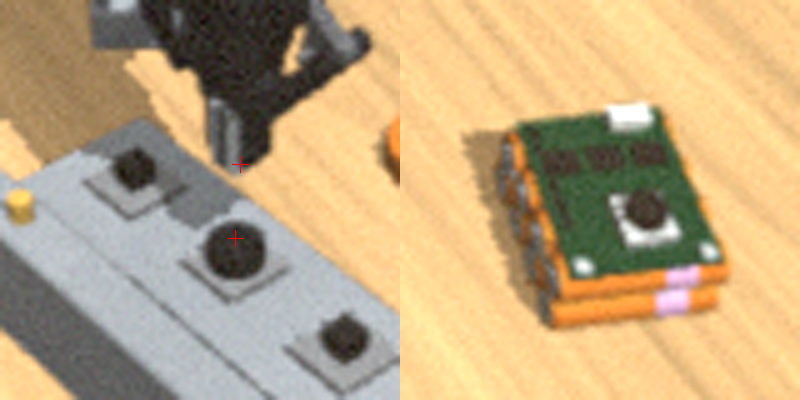

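The pack hasn't moved and its cap sits lower in the housing. The tips are centred over the big round key (235,240). Descending; contact is expected near z≈0.042.

Emit:
arm_command(rows="0 0 0.018 0 0 0;0 0 0.018 0 0 0;0 0 0.016 0 0 0;0 0 0 0 0 0;0 0 0 0 0 0")

```text
time: 14.38
tool_pos: [0.5655, -0.0191, 0.051]
tool_rot: [0.0, 0.987, 0.161, 0.0]
force: [0.3, 0.1, 0.0]
grip_width: -0.002
gripper_force: 0.0
```

Emit:
arm_command(rows="0 0 0.004 0 0 0;0 0 0 0 0 0")

```text
time: 14.62
tool_pos: [0.5652, -0.019, 0.0478]
tool_rot: [0.0, 0.987, 0.161, 0.0]
force: [0.9, 0.4, -0.2]
grip_width: 0.001
gripper_force: 0.0
```

Emit:
arm_command(rows="0 0 0.003 0 0 0;0 0 0 0 0 0")

```text
time: 14.88
tool_pos: [0.5651, -0.019, 0.0453]
tool_rot: [0.0, 0.987, 0.161, -0.0]
force: [-0.7, -0.2, 0.1]
grip_width: -0.001
gripper_force: 0.0
```

Emit:
arm_command(rows="0 0 0.004 0 0 0;0 0 0 0 0 0")

```text
time: 15.12
tool_pos: [0.565, -0.019, 0.0422]
tool_rot: [-0.0, 0.987, 0.161, -0.0]
force: [-0.1, 0.1, -0.3]
grip_width: -0.002
gripper_force: 0.0
```

Emit:
arm_command(rows="0 0 0.004 0 0 0;0 0 0 0 0 0")

```text
time: 15.38
tool_pos: [0.5654, -0.019, 0.0396]
tool_rot: [0.0, 0.987, 0.161, 0.0]
force: [0.2, 0.1, 2.9]
grip_width: -0.001
gripper_force: 1.6
```

Emit:
arm_command(rows="0 0 0.0035 0 0 0;0 0 0 0 0 0")

```text
time: 15.62
tool_pos: [0.5654, -0.0191, 0.0369]
tool_rot: [0.0, 0.987, 0.161, 0.0]
force: [-0.3, 0.1, 3.7]
grip_width: 0.002
gripper_force: 1.9
```

Contact was at about 0.041, so full travel is near 0.034.

Emit:
arm_command(rows="0 0 0.0025 0 0 0;0 0 0 0 0 0")

```text
time: 15.88
tool_pos: [0.5654, -0.0191, 0.035]
tool_rot: [0.0, 0.987, 0.161, 0.0]
force: [-0.4, 0.5, 3.7]
grip_width: -0.0
gripper_force: 2.2
```

Emit:
arm_command(rows="0 0 0.002 0 0 0;0 0 0 0 0 0")

```text
time: 16.12
tool_pos: [0.5654, -0.0191, 0.0338]
tool_rot: [0.0, 0.987, 0.161, 0.0]
force: [-1.5, 0.1, 7.6]
grip_width: -0.002
gripper_force: 3.6
```

The force rose to 7.6 N, so this key is at its stop too. Lift clear, check numerically that nothing moved (all 10 views are used), and hand in.

Emit:
arm_command(rows="0 0 -0.02 0 0 0;0 0 -0.05 0 0 0;0 0 -0.05 0 0 0;0 0 -0.04 0 0 0;0 0 0 0 0 0;0 0 0 0 0 0")

```text
time: 16.88
tool_pos: [0.5646, -0.0189, 0.1528]
tool_rot: [-0.0, 0.987, 0.161, -0.001]
force: [0.1, 0.4, 0.1]
grip_width: 0.0
gripper_force: 0.0
```

```bash
python3 - <<'E'
from h import *
import pickle
a,b=pickle.load(open("c0.pkl","rb"));b2=grab("scene")
s=monitor.observe();print(s["tool_pos"],s["force"],s["time"])
def cap(c,u,v,r):
    g=cv2.cvtColor(c["frame"],cv2.COLOR_RGB2GRAY)[v-r:v+r+1,u-r:u+r+1]
    m=(g<60).astype(np.uint8); n,l,st,ce=cv2.connectedComponentsWithStats(m); i=1+np.argmax(st[1:,4]); return (ce[i]+[u-r,v-r]).round(2),st[i]
for q in((287,210,10),(266,194,8),(309,228,8)):print(cap(b,*q),cap(b2,*q))
def orange(c):
    h=cv2.cvtColor(c["frame"],cv2.COLOR_RGB2HSV)[270:340,360:425];m=((h[...,0]>40)&(h[...,0]<95)&(h[...,1]>60));return np.argwhere(m).mean(0).round(2),m.sum()
print(orange(b),orange(b2))
E
```

```text
[ 0.56438717 -0.01887958  0.15234741] [ 0.46097143  0.25896927 -0.94546103] 16.925
(array([286.62, 209.89]), array([  4,   5,  12,  11, 113], dtype=int32)) (array([286.67, 210.62]), array([ 4,  6, 12, 10, 93], dtype=int32))
(array([266.51, 193.6 ]), array([ 4,  4,  9,  8, 53], dtype=int32)) (array([266.62, 193.33]), array([ 4,  3, 10,  9, 58], dtype=int32))
(array([308.66, 227.46]), array([ 3,  3, 10, 10, 65], dtype=int32)) (array([308.55, 227.42]), array([ 3,  3, 10, 10, 65], dtype=int32))
(array([30.67, 32.1 ]), np.int64(516)) (array([30.4 , 32.31]), np.int64(527))
```

The big key's cap is lower, the side keys are unchanged and the pack has not moved.

```bash
python3 -c "
from bench import close_job
print(close_job())"
```

```text
the job is handed in; nothing more can be done
None
```

I pressed the earthing plate about 5 mm for roughly half a second and let it go, then pushed the pack's key and the big tester key to their stops, in that order. The camera check before hand-in showed the pack and the two small keys unmoved, and the job was handed in at about 17 s; no verdict came back.

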